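Pack the palette knife with the cake and shut the box

ROBOT

A 7-joint arm with a two-finger parallel gripper is mounted at the origin on the work surface. World frame = base frame: x ahead of the robot, y to its left, z up, the work surface at z = 0. Lengths are in mm, angles in rad, forces in N, time in s.
With the tool pointing down it reaches from about 400 to 875 mm from the base axis. Payload 19.3 kg.
Tool frame: the origin (TCP) lies at the very end of the fingers, on their centre line; the grasp point (between the pads) lies 19 mm behind it (grip_point_offset is the z of the grasp point in the tool frame, in mm); z points along the fingers, x is the direction in which the jaws open and shut, and the axes are right-handed (so a half turn about z gives the same grasp; the last joint's range is limited). The gripper opens to 85 mm and grips with 20 to 120 N. Pads are 22 mm wide; open, the fingers measure 114 mm over their backs; the gripper's body (76 mm by 85 mm) begins 54 mm behind the grasp point. The pads swing forward as they close: fully open they stand 13 mm farther back than shut.
Start: joints at [-1.327, 0.521, -0.036, 1.599, 0.021, 1.021, -0.113], TCP at [192.941, 594.465, 231.291] pointing down, gripper open.
Joint ranges: [-2.91, 2.91], [-0.3, 2.13], [-1.5, 1.42], [0.17, 2.43], [-1.26, 4.41], [0.16, 1.93], [-2.52, 2.52]. Speed limits (rad/s): [1.89, 1.89, 2.39, 2.39, 3.01, 3.01, 3.01].

INTERFACE

Orientations are given as a 3x3 rotation matrix whose columns are the frame's x, y, z axes.
In Python, from workcell import movep, movel, goto_joints, open_gripper, clamp, wait, inverse_kinematics, read_state, camera, PlanningError, finish_job, grip_point_offset gives the robot as it stands. Calls block until the motion is done:
- movep(position, orientation): joint-space move of the TCP to a pose.
- movel(position, frame=None, max_speed=150, guard=None): straight line of the TCP; frame=None keeps the orientation; max_speed is the mean speed in mm/s. With guard (N) it stops when the force on the tool has changed by that much, and returns True; else False.
- goto_joints(angles): joint-space move.
- open_gripper() and clamp(): open the fingers fully, or close them until they stop; the grip force is fixed at half the most.
- wait(seconds).
- inverse_kinematics(position, orientation): joint angles nearest the present ones, or None.
- read_state(): the state.
- camera(name): name is "scene" or "top" or "wrist"; returns a dict with "image" (420x560x3 uint8, blue, green, red), "range_z" (420x560 float32, mm along the optical axis (not along the pixel's ray), 0 where there is no reading), "fx", "fy", "cx", "cy" (pixels), "cam_to_world" (4x4, takes a point from camera to world coordinates). Camera axes: x right, y up, looking along -z (the intrinsics and any distortion apply to the point x, -y, -z); pixel columns grow to the right and rows downward; lengths in mm; the calibration is good to about 2 mm. A picture is of the moment at which its call begins.
A pose or a line that the arm cannot do raises PlanningError and nothing moves.
- finish_job(): hands the job in, once; it reports no verdict.
The state is a dict: "time": time; "qpos": joint angles; "qvel": joint speeds; "joint_efforts": joint torques, N m; "eef_pos": TCP position; "tool_rot": TCP orientation; "ft_force": force on the tool from outside, world axes, zero at the start; "torque": the same for the moment, N m; "finger_gap": finger opening in mm.
Only numpy, scipy, OpenCV 4.12 (cv2) and the standard library are available. Lean on these libraries where they do the work, as an engineer would, in place of code of your own. Each camera call takes 0.05 s, during which the arm holds its last target.

TASK

Pack the palette knife in with the cake: pull it up out of the utensil holder, leaving the holder standing in its place with the other two utensils still in it, and lay the knife flat on the bottom of the open white cake box, in the empty lane beside the cake. Let go of it, then swing the box's lid fully shut. Do not press on the cake, drop the knife from high up, or knock over the mug or the jar.

Things in the scene. Friction and masses are not known exactly. Their poses are not given: they have to be found in the camera images.
- palette_knife: palette knife, 230 mm long, standing handle-up in one of the holder's bins (which one varies), leaning 10 to 25 deg towards the holder's -x. Flat black riveted handle 20 mm wide (own y), 14 mm thick (x), z = 120 to 230 mm; below it a blunt steel blade 24 mm wide (y), 4 mm thick (x). Origin: the blade's end; own z runs towards the handle. 0.12 kg, balance near z = 130 mm
- knife_grip (a point): point on the knife's axis in the middle of the handle, 185 mm from the blade's end
- knife_mid (a point): point on the knife's axis halfway along it, 115 mm from the blade's end
- holder: loose steel utensil holder, about 1.4 kg: a foot plate 100 (x) x 225 (y) x 4 mm thick with three square upright bins in a row along its own y at y = -80, 0 and 80 mm; bins are 30 (x) x 32 mm (y) inside, walls 3 mm, rims 82 mm above the table. Origin: centre of the foot's underside, z up
- spoon: wooden spoon standing in another bin: thin round stick 12 mm thick, 180 mm long; stays there. Origin: its lower end, z towards the upper end
- stirrer: thin steel stirrer standing in the remaining bin: round rod with a 22 mm ball on top, 176 mm long; stays there. Origin: its lower end, z towards the upper end
- cake_box: white open box fixed to the table, 200 (x) x 300 (y) x 70 mm high, walls and floor 5 mm. Own x points from the lane side to the hinge side; y runs along the box. The cake fills x = -11 to 93, y = -125 to 125 mm, up to 50 mm high; the empty lane is x = -95 to -11, y = -145 to 145 mm. Origin: centre of the underside
- lane (a point): centre of the lane's floor, at x = -55 mm, z = 5 mm of the box; axes as the box
- cake: the dark cake, 104 x 250 x 45 mm, fixed in the box; origin: centre of its underside
- lid (a joint): lid angle in rad: 0 = shut, flat on the rim; about 1.57 = standing upright; 1.9 = leaning back, fully open. Stiff hinge: it stays where it is left and needs only about 2 to 4 N at its free edge
- lid_hinge (a point): middle of the lid's hinge line, on the box's +x rim, 70.5 mm above the table; axes are the lid's own: the lid (200 mm x 300 mm x 8 mm thick, plain white) runs from it along -x, its outer face is at z = 8 mm, hinge along y
- lid_edge (a point): middle of the lid's free edge, 200 mm from the hinge, half way through the thickness
- mug: steel mug, 80 mm wide, 90 mm high, a bystander; origin: centre of its underside
- jar: amber glass jar, 70 mm wide, 100 mm high, a bystander; origin: centre of its underside

How it is judged:
By the outcome, as a careful person would: the job done as asked, in the order asked, and still so for the second after the job is handed in, with the robot touching nothing.
It also fails if it takes over 62 s, if anything falls off the work surface, if the arm or the gripper's body presses on something with over 40 N, if the wrist force passes 120 N, or if a joint passes its speed limit or range.

## Working session

There is one attempt and no reset: what is moved stays moved. The work goes in short steps, each a Python script; the robot and the scene stay as the last script left them, time stands still between calls to the robot, and variables do not carry over. Pictures are saved under pics/ and viewed, and the job is handed in when it is done.

```bash
ls; mkdir -p pics; python3 - <<'E'
from workcell import *
import cv2,pickle
s=read_state();print(s['time'],s['eef_pos'],s['tool_rot'],s['finger_gap'],grip_point_offset)
for n in ["scene","top","wrist"]:
    c=camera(n);pickle.dump(c,open(f'{n}0.pkl','wb'));cv2.imwrite(f'pics/{n}0.png',c['image'])
    print(n,c['fx'],c['fy'],c['cx'],c['cy'],c['cam_to_world'],[k for k in c])
E
```

```text
pics
0.0 [192.87912286 594.15317287 230.74182389] [[ 3.08685778e-01  9.51164042e-01 -2.37056280e-04]
 [ 9.51163451e-01 -3.08685852e-01 -1.06476139e-03]
 [-1.08593867e-03  1.03197431e-04 -9.99999405e-01]] 85.34997778526615 -18.700000000000003
scene 529.8180461242924 529.8180461242924 274.9786708603433 214.5854586842817 [[ 1.75085579e-01 -5.95528987e-01  7.84021853e-01  1.47122122e+03]
 [ 9.84347755e-01  1.22150129e-01 -1.27038747e-01 -1.37953447e+02]
 [-2.01131144e-02  7.93992803e-01  6.07594347e-01  8.04321444e+02]
 [ 0.00000000e+00  0.00000000e+00  0.00000000e+00  1.00000000e+00]] ['image', 'range_z', 'fx', 'fy', 'cx', 'cy', 'cam_to_world']
top 399.55474224083724 399.55474224083724 284.8902854626838 211.469707884705 [[-1.17297230e-03  9.94043581e-01 -1.08976987e-01  5.19938981e+02]
 [-9.99978034e-01 -1.87687541e-03 -6.35684136e-03 -9.42559455e+00]
 [-6.52351358e-03  1.08967137e-01  9.94023947e-01  9.93390837e+02]
 [ 0.00000000e+00  0.00000000e+00  0.00000000e+00  1.00000000e+00]] ['image', 'range_z', 'fx', 'fy', 'cx', 'cy', 'cam_to_world']
wrist 346.5201744763928 346.5201744763928 284.8766896463462 207.89596090577905 [[ 3.08548789e-01 -9.02862609e-01 -2.99393979e-01  1.15776009e+02]
 [ 9.51208319e-01  2.92662961e-01  9.77298553e-02  6.17536192e+02]
 [-6.15103445e-04 -3.14940472e-01  9.49111227e-01  3.72565467e+02]
 [ 0.00000000e+00  0.00000000e+00  0.00000000e+00  1.00000000e+00]] ['image', 'range_z', 'fx', 'fy', 'cx', 'cy', 'cam_to_world']
```

View pics/scene0.png

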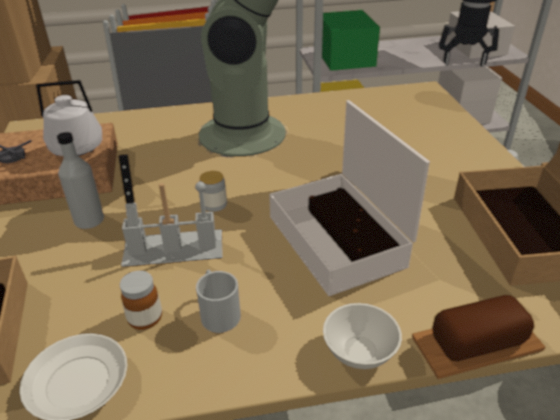

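View pics/top0.png

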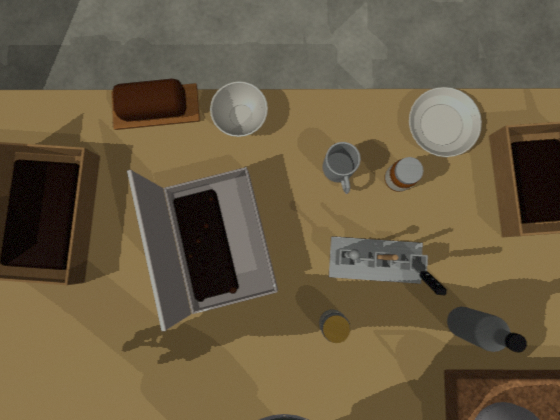

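View pics/wrist0.png

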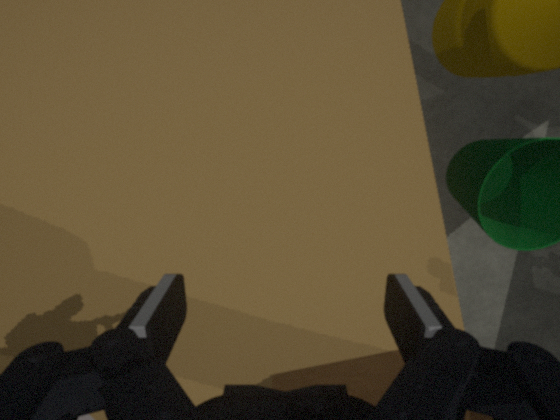

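The scene view shows the knife with its black handle at (127,178), in the leftmost bin of the holder (~135,240). The open box is at (340,230) with its lid behind it. In the top view the handle is at (433,283), the holder at (380,260), the box at (220,240), the lane on its right half at (240,235), the mug at (342,160), and the jar at (403,175). Next I'll measure from the depth clouds.

```bash
cat > h.py <<'E'
import numpy as np,cv2,pickle
def cloud(c):
    z=c['range_z'].astype(float);v,u=np.mgrid[:z.shape[0],:z.shape[1]]
    P=np.stack([(u-c['cx'])/c['fx']*z,-(v-c['cy'])/c['fy']*z,-z],-1)
    M=np.array(c['cam_to_world']);W=P@M[:3,:3].T+M[:3,3];W[z<=0]=np.nan
    return W
def ray(c,u,v):
    M=np.array(c['cam_to_world']);d=M[:3,:3]@np.array([(u-c['cx'])/c['fx'],-(v-c['cy'])/c['fy'],-1]);return M[:3,3],d
def atz(c,u,v,z):
    o,d=ray(c,u,v);return o+d*(z-o[2])/d[2]
E
python3 - <<'E'
from h import *
for n in ['top','scene']:
    c=pickle.load(open(n+'0.pkl','rb'));W=cloud(c)
    np.set_printoptions(precision=1,suppress=True)
    pts={'top':[(433,283),(442,291),(424,275),(418,262),(380,245),(347,256),(403,170),(342,160),(250,230),(205,250),(160,250),(300,300),(256,210)],
     'scene':[(127,170),(130,200),(135,240),(171,232),(207,222),(141,285),(218,285),(300,230),(350,225),(380,180),(240,320)]}[n]
    for u,v in pts: print(n,u,v,W[v,u],c['image'][v,u])
    for nm,(a,b,x,y) in {'h':((300,200,460,310)),'b':(120,150,290,330)}.items() if n=='top' else {'h':(90,140,260,270),'b':(250,90,440,300)}.items():
        cv2.imwrite(f'pics/{n}_{nm}.png',cv2.resize(c['image'][b:y,a:x],None,fx=4 if nm=='h' else 3,fy=4 if nm=='h' else 3,interpolation=cv2.INTER_CUBIC))
# top map of heights
E
```

```text
top 433 283 [ 465.7 -293.7  200. ] [12  8  7]
top 442 291 [ 452.6 -300.8  225.8] [20 17 20]
top 424 275 [ 478.8 -293.4  150.5] [4 2 5]
top 418 262 [ 503.7 -319.9   33.2] [46 49 47]
top 380 245 [ 544.8 -237.3    4.3] [80 82 79]
top 347 256 [ 518.2 -142.3   94.8] [113 117 116]
top 403 170 [ 712.3 -272.3   99.1] [130 133 132]
top 342 160 [ 759.2 -147.6    2.7] [82 85 83]
top 250 230 [582.6  83.9  -0.6] [ 99 105 110]
top 205 250 [532.5 184.9  49.3] [ 6  4 17]
top 160 250 [530.6 243.4 199.2] [69 71 76]
top 300 300 [411.2 -39.7  -1.4] [46 70 85]
top 256 210 [624.8  63.7  69.5] [102 108 113]
scene 127 170 [ 470.3 -293.9  197.7] [19 18 21]
scene 130 200 [ 486.4 -299.3  130.7] [19 18 17]
scene 135 240 [ 523.7 -302.1   47.5] [ 99 105 105]
scene 171 232 [ 525.3 -221.    58.6] [101 106 108]
scene 207 222 [ 535.  -139.1   81.6] [112 119 121]
scene 141 285 [ 727.3 -275.1  101.3] [155 162 164]
scene 218 285 [ 706.5 -132.7   53.1] [100 106 106]
scene 300 230 [511.4  77.2   4.9] [136 145 155]
scene 350 225 [576.6 178.   55.1] [ 8 13 22]
scene 380 180 [548.3 248.6 148.9] [111 120 128]
scene 240 320 [757.1 -98.1  -1.7] [102 135 156]
```

View pics/top_h.png

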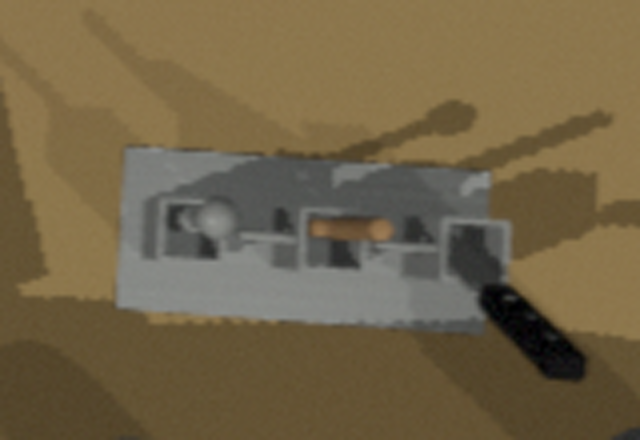

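View pics/scene_h.png

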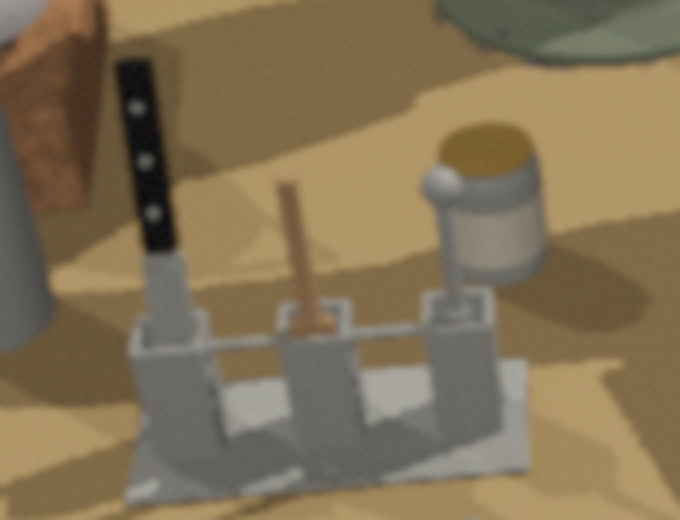

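View pics/top_b.png

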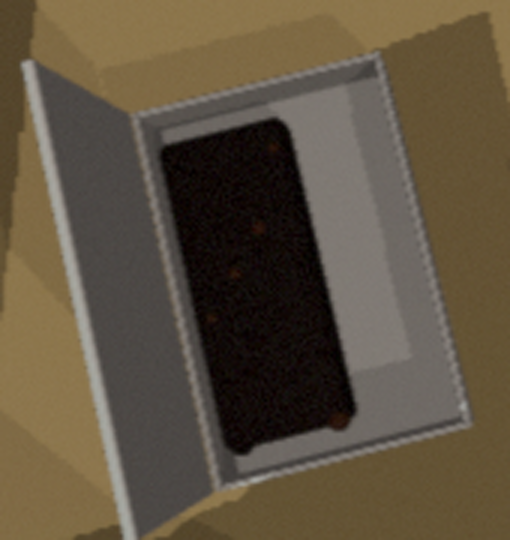

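```bash
python3 - <<'E'
from h import *
np.set_printoptions(precision=3,suppress=True)
T=pickle.load(open('top0.pkl','rb'));S=pickle.load(open('scene0.pkl','rb'))
def pca(P):
    m=P.mean(0);w,V=np.linalg.eigh(np.cov((P-m).T));return m,V.T[::-1],np.sqrt(w[::-1])
for n,c in (('top',T),('scene',S)):
    W=cloud(c);I=c['image'].max(2)
    k=(I<60)&(W[...,2]>120)&(W[...,2]<250)&(abs(W[...,0]-470)<80)&(abs(W[...,1]+296)<50)
    P=W[k];
    for _ in range(3):
        m,V,s=pca(P);d=P-m;r=np.linalg.norm(d-np.outer(d@V[0],V[0]),axis=1);P=P[r<16]
    m,V,s=pca(P);t=(P-m)@V[0];print(n,'knife',len(P),m,V*np.sign(V[0,2]),s,np.percentile(t,[0,2,98,100]))
    v,u=np.nonzero(k);print(u.min(),u.max(),v.min(),v.max())
    # holder foot
    for nm,(z0,z1,x0,x1,y0,y1) in {'foot':(2,8,440,620,-350,-80),'binrim':(77,87,440,620,-350,-80),'boxrim':(64,75,380,720,0,200)}.items():
        k=(W[...,2]>z0)&(W[...,2]<z1)&(W[...,0]>x0)&(W[...,0]<x1)&(W[...,1]>y0)&(W[...,1]<y1)
        Ic=c['image'].astype(int)
        k&=(abs(Ic[...,0]-Ic[...,2])<22)
        if nm=='foot':
            k=cv2.morphologyEx(k.astype(np.uint8),cv2.MORPH_OPEN,np.ones((3,3)))>0
        P=W[k]; 
        if len(P)<10: continue
        r=cv2.minAreaRect(P[:,:2].astype(np.float32));print(n,nm,len(P),np.array(r[0]),np.array(r[1]),r[2],'zmed',np.median(P[:,2]))
        cv2.imwrite(f'pics/m_{n}_{nm}.png',k.astype(np.uint8)*255)
    k=(W[...,2]>85)&(W[...,2]<255)&(W[...,1]>100)&(W[...,1]<330)&(W[...,0]>350)&(W[...,0]<750)
    P=W[k]
    for _ in range(4):
        m,V,s=pca(P);P=P[abs((P-m)@V[2])<5]
    print(n,'lid',len(P),m,V[2],s,P.min(0),P.max(0))
    for nm,(x,y,z) in {'mug':(745,-140,45),'jar':(712,-275,50)}.items():
        k=(W[...,2]>15)&(W[...,2]<130)&(np.hypot(W[...,0]-x,W[...,1]-y)<70);P=W[k];print(nm,P.min(0),P.max(0))
E
```

```text
top knife 305 [ 465.373 -296.668  188.668] [[-0.299  0.001  0.954]
 [ 0.243 -0.967  0.077]
 [ 0.923  0.255  0.289]] [33.49   6.206  3.278] [-70.092 -63.317  40.248  41.562]
420 446 271 294
top foot 483 [ 509.84  -225.024] [221.646  97.234] 86.4090805053711 zmed 3.6285774150971974
top binrim 254 [ 509.37  -224.421] [197.882  35.865] 85.9317398071289 zmed 81.04701613322595
top boxrim 540 [559.249 143.289] [298.992 187.547] 14.056705474853516 zmed 68.67382829119612
top lid 3473 [530.845 244.638 178.803] [-0.246  0.969  0.011] [85.937 48.657  0.401] [388.659 207.615  85.04 ] [678.258 282.929 254.992]
mug [ 675.325 -175.539   15.456] [781.829 -96.108  93.232]
jar [ 677.662 -315.845   15.67 ] [ 745.173 -249.821  103.576]
scene knife 382 [ 471.014 -299.268  179.739] [[-0.272  0.026  0.962]
 [ 0.052 -0.998  0.041]
 [ 0.961  0.062  0.27 ]] [30.871  5.358  2.43 ] [-56.941 -53.834  48.472  50.348]
119 133 155 202
scene foot 1342 [ 511.74  -224.062] [221.707 102.029] 85.5660629272461 zmed 4.430730732814482
scene binrim 321 [ 511.286 -224.785] [197.133  40.581] 86.04198455810547 zmed 81.17380294110933
scene boxrim 557 [561.662 143.627] [302.983 191.462] 14.251933097839355 zmed 68.561818702236
scene lid 5537 [551.235 249.213 173.932] [-0.247  0.969  0.01 ] [87.126 49.02   1.202] [385.767 206.724  85.005] [681.887 287.077 254.948]
mug [ 678.186 -176.434   15.028] [785.929 -96.855  93.037]
jar [ 682.437 -321.144   15.052] [ 752.087 -250.761  104.616]
```

```bash
python3 - <<'E'
from h import *
from workcell import inverse_kinematics
np.set_printoptions(precision=3,suppress=True)
T=pickle.load(open('top0.pkl','rb'));S=pickle.load(open('scene0.pkl','rb'))
a=np.deg2rad(14.2);bx=np.array([-np.sin(a),np.cos(a)]);by=np.array([-np.cos(a),-np.sin(a)])
for n,c in (('top',T),('scene',S)):
    W=cloud(c);Ic=c['image'].astype(int)
    k=(W[...,2]>64)&(W[...,2]<75)&(abs(W[...,0]-560)<190)&(W[...,1]>0)&(W[...,1]<300)&(abs(Ic[...,0]-Ic[...,2])<30)
    P=W[k];X=P[:,:2]@bx;Y=P[:,:2]@by
    print(n,'x',np.percentile(X,[0.5,2,98,99.5]),'y',np.percentile(Y,[.5,2,98,99.5]))
    # lane side rim line fit: min X per Y-bin
    hx,e=np.histogram(X,bins=np.arange(X.min()-1,X.max()+3,3));print(dict(zip(e[:-1].round(),hx)) if n=='top' else '')
    # cake edges
    k=(W[...,2]>40)&(W[...,2]<56)&(Ic.max(2)<45)&(abs(W[...,0]-560)<190)&(W[...,1]>60)&(W[...,1]<260)
    P=W[k];X=P[:,:2]@bx;Y=P[:,:2]@by;print(' cake x',np.percentile(X,[1,99]),'y',np.percentile(Y,[1,99]),np.median(P[:,2]))
    k=(W[...,2]>80)&(abs(W[...,0]-530)<190)&(W[...,1]>190)&(W[...,1]<320);P=W[k]
    X=P[:,:2]@bx
    for z in (90,130,170,210,250): 
        q=X[abs(P[:,2]-z)<8];print('  lid z',z,np.median(q))
    print('lid top',np.percentile(P[:,2],[99,99.9]))
# IK feasibility
ax=np.array([-.28,.02,.96]);ax/=np.linalg.norm(ax)
yk=np.cross(ax,[1,0,0]);yk/=np.linalg.norm(yk);xk=np.cross(yk,ax)
print(xk,yk)
for psi in range(-80,81,10):
    # toolback tilted to +x by -psi.. 
    for s in (1,-1):
        g=np.deg2rad(psi);tz=-np.array([-np.sin(g),0,np.cos(g)]);tx=s*yk;tx=tx-tx@tz*tz;tx/=np.linalg.norm(tx);R=np.stack([tx,np.cross(tz,tx),tz],1)
        p=np.array([462,-297,210.])+19*tz
        q=inverse_kinematics(p,R);q2=inverse_kinematics(p+ax*110,R)
        print(psi,s,q,q2 is not None)
E
```

```text
top x [-91.833 -91.579 108.577 108.928] y [-726.693 -726.228 -428.296 -427.868]
{np.float64(-93.0): np.int64(112), np.float64(-90.0): np.int64(163), np.float64(-87.0): np.int64(16), np.float64(-84.0): np.int64(5), np.float64(-81.0): np.int64(5), np.float64(-78.0): np.int64(8), np.float64(-75.0): np.int64(6), np.float64(-72.0): np.int64(6), np.float64(-69.0): np.int64(4), np.float64(-66.0): np.int64(8), np.float64(-63.0): np.int64(7), np.float64(-60.0): np.int64(4), np.float64(-57.0): np.int64(6), np.float64(-54.0): np.int64(8), np.float64(-51.0): np.int64(6), np.float64(-48.0): np.int64(4), np.float64(-45.0): np.int64(7), np.float64(-42.0): np.int64(7), np.float64(-39.0): np.int64(5), np.float64(-36.0): np.int64(6), np.float64(-33.0): np.int64(5), np.float64(-30.0): np.int64(6), np.float64(-27.0): np.int64(6), np.float64(-24.0): np.int64(7), np.float64(-21.0): np.int64(4), np.float64(-18.0): np.int64(6), np.float64(-15.0): np.int64(5), np.float64(-12.0): np.int64(6), np.float64(-9.0): np.int64(8), np.float64(-6.0): np.int64(3), np.float64(-3.0): np.int64(7), np.float64(-0.0): np.int6
[... 2819 characters left out ...]
 2.052 -0.027  0.439  2.131] True
20 -1 [-0.158  0.572  1.016  2.101 -1.15   0.786  0.037] True
30 1 [ 1.154  0.401 -0.649  2.15  -0.213  0.228  2.377] True
30 -1 [ 0.328  0.367  0.376  2.19  -1.235  0.468  0.19 ] True
40 1 [ 1.649  0.686 -1.274  2.23   1.413  0.245  0.92 ] True
40 -1 [ 1.649  0.686 -1.274  2.23   1.413  0.245 -2.222] True
50 1 [ 1.705  0.761 -1.26   2.311  2.525  0.207 -0.082] False
50 -1 [ 1.596  0.641 -1.072  2.315  3.366  0.193  2.173] True
60 1 [ 1.765  0.912 -1.277  2.372  3.042  0.348 -0.434] True
60 -1 [ 1.653  0.77  -1.08   2.375  3.52   0.404  2.168] True
70 1 None False
70 -1 None False
80 1 [ 1.754  1.138 -1.091  2.415  3.771  0.688 -0.8  ] False
80 -1 None False
```

```bash
cat >> h.py <<'E'
ax=np.array([-.288,.0202,.957]);ax/=np.linalg.norm(ax)
hy=np.array([.07,.9975,0]);hy=hy-hy@ax*ax;hy/=np.linalg.norm(hy)
def holdR(g,s=-1):
    # toolback tilted by g rad toward -x(holder) from vertical, jaws along hy
    b=np.array([-.9975*np.sin(g),.07*np.sin(g),np.cos(g)]);tz=-b
    tx=s*hy;tx=tx-tx@tz*tz;tx/=np.linalg.norm(tx);return np.stack([tx,np.cross(tz,tx),tz],1)
A=np.deg2rad(14.2);bx=np.array([-np.sin(A),np.cos(A),0]);by=np.array([-np.cos(A),-np.sin(A),0]);ez=np.array([0,0,1.])
box0=7.5*bx-578*by
def B(x,y,z): return box0+x*bx+y*by+z*ez
def boxR(g,s=-1):
    # toolback tilted toward box +y by g; jaws along box x
    tz=-(by*np.sin(g)+ez*np.cos(g));tx=s*bx;return np.stack([tx,np.cross(tz,tx),tz],1)
E
python3 - <<'E'
from h import *
from workcell import *
np.set_printoptions(precision=3,suppress=True)
print('box',box0)
W=cloud(pickle.load(open('scene0.pkl','rb')))
print('spoon top',W[186,162],W[188,162],'stirrer',W[185,200])
for s in (1,-1):
  for g in (5,12,20): 
    for h in (60,150,350): print(s,g,h,inverse_kinematics(B(-40,100,h),boxR(np.deg2rad(g),s)))
movel(read_state()['eef_pos']+np.array([0,0,190]),max_speed=250)
R=holdR(np.deg2rad(-50),-1);g=np.array([455,-298,205.]);tcp=g+12*R[:,2]
pre=tcp-110*R[:,2]
print(pre,R)
movep(pre+[0,0,120],R);
s=read_state();print(s['time'],s['eef_pos'],s['qpos'])
movel(pre,max_speed=200)
s=read_state();print(s['time'],s['eef_pos'],s['qpos'])
for n in ('wrist','scene'):
    c=camera(n);pickle.dump(c,open(f'{n}1.pkl','wb'));cv2.imwrite(f'pics/{n}1.png',c['image'])
E
```

```text
box [558.5   149.059   0.   ]
spoon top [ 519.573 -222.999  179.395] [ 519.446 -223.751  174.31 ] stirrer [ 530.774 -144.032  178.427]
1 5 60 [-0.247  0.55  -0.078  2.173  0.141  0.336  1.376]
1 5 150 [-0.346  0.376  0.048  2.124 -0.025  0.554  1.537]
1 5 350 [-0.594  0.114  0.319  1.882 -0.038  1.064  1.558]
1 12 60 [-0.119  0.533 -0.245  2.265  0.764  0.2    0.762]
1 12 150 [-0.339  0.334  0.032  2.221  0.007  0.377  1.502]
1 12 350 [-0.701  0.039  0.406  1.976 -0.006  0.921  1.525]
1 20 60 [ 0.353  0.658 -0.857  2.352  1.708  0.502 -0.108]
1 20 150 [-0.262  0.303 -0.07   2.329  0.286  0.169  1.22 ]
1 20 350 [-0.833 -0.051  0.497  2.085  0.078  0.755  1.439]
-1 5 60 [-0.574  0.588  0.351  2.189 -0.568  0.356 -1.079]
-1 5 150 [-0.757  0.439  0.583  2.143 -0.445  0.58  -1.184]
-1 5 350 [-0.993  0.137  0.78   1.896 -0.113  1.063 -1.494]
-1 12 60 [-0.589  0.569  0.358  2.288 -1.059  0.205 -0.596]
-1 12 150 [-0.722  0.379  0.512  2.239 -0.48   0.397 -1.155]
-1 12 350 [-1.025  0.036  0.747  1.987 -0.022  0.92  -1.592]
-1 20 60 [-0.121  0.531 -0.247  2.375  2.176  0.178  2.49 ]
-1 20 150 [-0.569  0.318  0.299  2.342 -0.478  0.162 -1.164]
-1 20 350 [-0.955 -0.061  0.612  2.089  0.096  0.757 -1.718]
[ 529.885 -303.255  267.993] [[-0.07  -0.641 -0.764]
 [-0.998  0.045  0.054]
 [-0.     0.766 -0.643]]Traceback (most recent call last):
  File "<stdin>", line 14, in <module>
workcell.PlanningError: the arm cannot take that pose within its joint ranges
```

```bash
python3 - <<'E'
from h import *
from workcell import *
np.set_printoptions(precision=2,suppress=True)
print(read_state()['eef_pos'],read_state()['time'])
g=np.array([455,-298,205.])
for s in (1,-1):
  for d in (-40,-45,-50,-55,-60):
    R=holdR(np.deg2rad(d),s);t=g+12*R[:,2]
    f=lambda p,R:(lambda q:'Y' if q is not None else '-')(inverse_kinematics(p,R))
    print(s,d,'grasp',f(t,R),'pre',[f(t-b*R[:,2],R) for b in (40,70,110)],'pull',[f(t+b*ax,R) for b in (60,90,110,130)],
     'high',[f(t-70*R[:,2]+[0,0,60],R), f(t-70*R[:,2]+[-40,0,60],R)],'place',[f(B(-38,78,h),boxR(np.deg2rad(d+61),s)) for h in (50,100,250,350)])
R=holdR(np.deg2rad(-20),-1);print(inverse_kinematics([500,-300,400],R))
E
```

```text
[192.74 593.9  419.49] 1.0583
1 -40 grasp Y pre ['Y', 'Y', 'Y'] pull ['Y', 'Y', 'Y', 'Y'] high ['Y', 'Y'] place ['Y', 'Y', 'Y', 'Y']
1 -45 grasp Y pre ['Y', 'Y', '-'] pull ['Y', 'Y', 'Y', 'Y'] high ['-', 'Y'] place ['Y', 'Y', 'Y', 'Y']
1 -50 grasp Y pre ['Y', 'Y', '-'] pull ['Y', 'Y', 'Y', 'Y'] high ['-', '-'] place ['Y', 'Y', 'Y', 'Y']
1 -55 grasp Y pre ['-', '-', '-'] pull ['Y', 'Y', 'Y', 'Y'] high ['-', '-'] place ['Y', 'Y', 'Y', 'Y']
1 -60 grasp Y pre ['-', '-', '-'] pull ['-', '-', '-', '-'] high ['-', '-'] place ['Y', 'Y', 'Y', 'Y']
-1 -40 grasp Y pre ['Y', 'Y', 'Y'] pull ['Y', 'Y', 'Y', 'Y'] high ['Y', 'Y'] place ['Y', '-', 'Y', 'Y']
-1 -45 grasp Y pre ['Y', 'Y', '-'] pull ['Y', 'Y', 'Y', 'Y'] high ['-', 'Y'] place ['-', 'Y', 'Y', 'Y']
-1 -50 grasp Y pre ['Y', 'Y', '-'] pull ['Y', 'Y', 'Y', 'Y'] high ['-', '-'] place ['Y', 'Y', 'Y', 'Y']
-1 -55 grasp Y pre ['-', '-', '-'] pull ['Y', 'Y', 'Y', 'Y'] high ['-', '-'] place ['Y', 'Y', 'Y', 'Y']
-1 -60 grasp Y pre ['-', '-', '-'] pull ['-', '-', '-', '-'] high ['-', '-'] place ['Y', 'Y', 'Y', 'Y']
[-0.11  0.7   0.98  1.24 -0.34  1.74 -0.83]
```

```bash
python3 - <<'E'
from h import *
from workcell import *
np.set_printoptions(precision=3,suppress=True)
R=holdR(np.deg2rad(-50),1);g=np.array([455,-298,205.]);t=g+12*R[:,2]
movep(t+120*ax,R)
s=read_state();print(s['time'],s['eef_pos'],s['qpos'],s['tool_rot']-R)
for n in ('wrist','scene','top'):
    c=camera(n);pickle.dump(c,open(f'{n}1.pkl','wb'));cv2.imwrite(f'pics/{n}1.png',c['image'])
E
```

```text
4.3 [ 411.662 -294.482  312.148] [-0.074  0.907  0.877  1.338 -0.105  1.861  2.33 ] [[-0.001  0.     0.   ]
 [ 0.     0.001 -0.001]
 [ 0.     0.    -0.   ]]
```

View pics/wrist1.png

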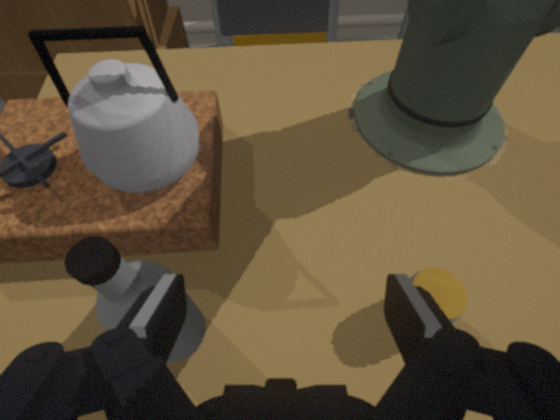

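View pics/scene1.png

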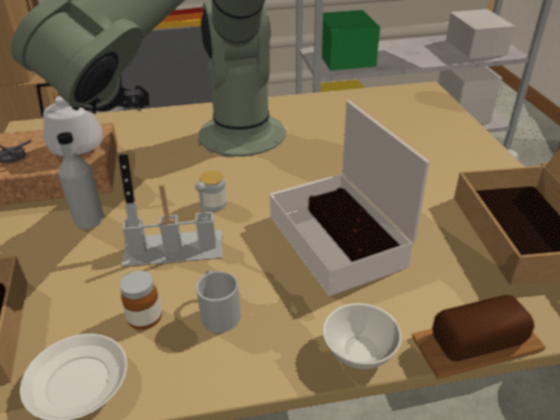

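Wrist view: the bottle cap is at (95,258) and the base is clear, with the knife below and out of the frame. Scene view: gripper at (115,95), above the handle top at (125,155). Before going down I'll check bottle clearance.

```bash
python3 - <<'E'
from h import *
np.set_printoptions(precision=1,suppress=True)
for n,r in (('top0',(450,300,530,360)),('scene0',(60,120,105,230))):
    W=cloud(pickle.load(open(n+'.pkl','rb')));P=W[r[1]:r[3],r[0]:r[2]].reshape(-1,3);P=P[P[:,2]>20]
    P=P[(P[:,0]<470)&(P[:,1]<-320)&(P[:,0]>200)]
    for z0 in range(20,300,40):
        q=P[(P[:,2]>=z0)&(P[:,2]<z0+40)]
        if len(q): print(n,z0,len(q),q.min(0),q.max(0))
E
```

```text
top0 20 228 [ 330.7 -439.1   20.1] [ 397.3 -391.2   60. ]
top0 60 255 [ 329.2 -438.8   60.1] [ 397.4 -390.9  100. ]
top0 100 305 [ 329.2 -439.9  100.1] [ 397.4 -390.7  139.9]
top0 140 849 [ 324.6 -462.7  140.1] [ 396.9 -391.3  180. ]
top0 180 187 [ 345.9 -438.8  180.2] [ 375.3 -412.9  219.9]
top0 220 341 [ 343.9 -445.4  220.1] [ 377.1 -411.4  242.5]
scene0 20 586 [ 244.4 -507.2   20.1] [ 401.9 -388.1   60. ]
scene0 60 705 [ 200.1 -499.4   60. ] [ 401.5 -383.6   99.9]
scene0 100 656 [ 200.1 -493.   100.1] [ 400.9 -391.8  139.9]
scene0 140 710 [ 200.2 -476.9  140. ] [ 402.1 -392.1  180. ]
scene0 180 256 [ 200.1 -473.2  180.2] [ 379.1 -413.5  219.9]
scene0 220 162 [ 344.5 -439.9  220.3] [ 381.1 -412.5  242.5]
```

Clear by more than 50 mm. Next I'll descend along the knife axis and grasp.

```bash
python3 - <<'E'
from h import *
from workcell import *
np.set_printoptions(precision=3,suppress=True)
R=holdR(np.deg2rad(-50),1);g=np.array([455,-298,205.]);t=g+12*R[:,2]
print(movel(t,max_speed=150,guard=8))
s=read_state();print(s['time'],s['eef_pos'],t,s['ft_force'])
c=camera('scene');pickle.dump(c,open('scene2.pkl','wb'))
clamp()
s=read_state();print(s['time'],s['finger_gap'],s['ft_force'])
c2=camera('scene');pickle.dump(c2,open('scene3.pkl','wb'))
cv2.imwrite('pics/s23.png',np.hstack([cv2.resize(i['image'][90:270,60:250],None,fx=2,fy=2,interpolation=cv2.INTER_CUBIC) for i in (c,c2)]))
E
```

```text
False
5.4 [ 445.82  -297.649  198.09 ] [ 445.83  -297.357  197.287] [-0.164  0.379  0.029]
6.0667 18.527220432492715 [0.429 0.554 0.825]
```

View pics/s23.png

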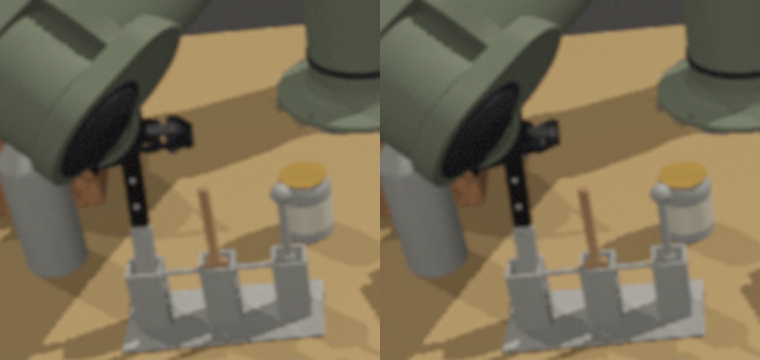

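The scene crops show the fingers shut on the handle top (515,150), with the holder unmoved. The gap of 18.5 mm fits the 20 mm handle. Now I'll pull along the axis.

```bash
python3 - <<'E'
from h import *
from workcell import *
np.set_printoptions(precision=3,suppress=True)
p=read_state()['eef_pos']
print(movel(p+115*ax,max_speed=100,guard=15))
s=read_state();print(s['time'],s['finger_gap'],s['ft_force'],s['eef_pos'])
for n in ('scene','top'):
    c=camera(n);pickle.dump(c,open(n+'4.pkl','wb'))
    cv2.imwrite(f'pics/{n}4.png',c['image'])
E
```

```text
False
7.4167 18.479626961953432 [ 0.093  0.23  -1.337] [ 412.788 -294.819  306.868]
```

View pics/scene4.png

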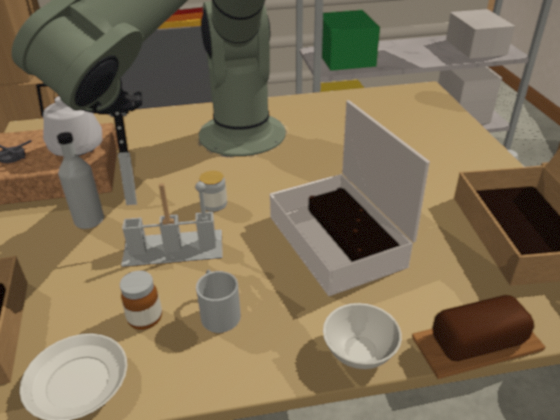

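View pics/top4.png

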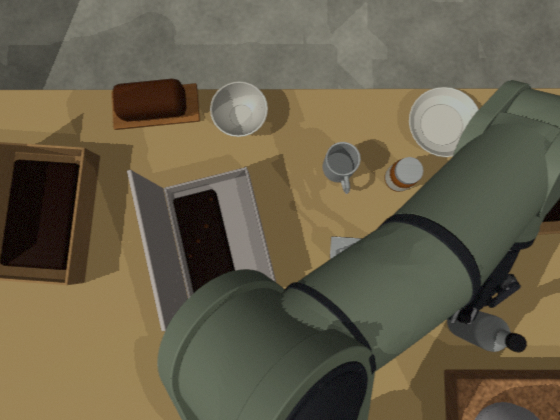

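The knife is clear of the bin: handle at (122,125), blade end at (130,203). Holder, spoon and stirrer are standing as before. Next I'll measure the knife's pose in the hand.

```bash
python3 - <<'E'
from h import *
from workcell import *
np.set_printoptions(precision=3,suppress=True)
c=pickle.load(open('scene4.pkl','rb'));W=cloud(c);s=read_state();R=s['tool_rot'];p=s['eef_pos']
cv2.imwrite('pics/k4.png',cv2.resize(c['image'][80:215,80:170],None,fx=4,fy=4,interpolation=cv2.INTER_CUBIC))
P=W[110:208,112:140].reshape(-1,3);P=P[(P[:,0]>390)&(P[:,0]<520)&(P[:,2]>70)&(P[:,2]<270)&(abs(P[:,1]+297)<30)]
for _ in range(4):
    m=P.mean(0);w,V=np.linalg.eigh(np.cov((P-m).T));d=P-m;P=P[(abs(d@V[:,0])<8)&(abs(d@V[:,1])<15)]
a=V[:,2]*np.sign(V[2,2]);t=(P-m)@a
print(len(P),m,a,np.sqrt(w),np.percentile(t,[0,1,99,100]),'low end',m+a*np.percentile(t,.5))
print('axis nominal',ax,'angle',np.degrees(np.arccos(a@ax)))
bl=P[P[:,2]<m[2]-5-0];
tip=m+a*np.percentile(t,.5);print('tip in tool',R.T@(tip-p),'axis in tool',R.T@a)
B2=P[t<-5] ;m2=B2.mean(0);w,V=np.linalg.eigh(np.cov((B2-m2).T));a2=V[:,2]*np.sign(V[2,2]);print('blade only',len(B2),m2,a2,np.sqrt(w),V[:,0])
E
```

```text
783 [ 460.73  -298.38   191.793] [-0.23   0.033  0.973] [ 2.635  6.809 45.595] [-80.41  -77.999  78.613  80.646] low end [ 478.885 -300.971  115.137]
axis nominal [-0.288  0.02   0.957] angle 3.498805860203579
tip in tool [ -1.489 189.691  72.252] axis in tool [ 0.017 -0.895 -0.447]
blade only 364 [ 470.581 -299.737  150.942] [-0.269  0.025  0.963] [ 2.132  7.021 21.535] [ 0.959 -0.087  0.27 ]
```

View pics/k4.png

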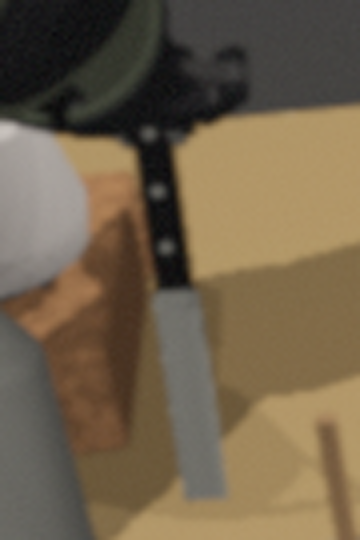

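```bash
cat >> h.py <<'E'
def place(pitch_tcpz,R0,p0,tip,a,X,ytip,ztip=7.5):
    """returns tcp,R so that knife tip at box (X,ytip,ztip) and TCP z given"""
    tt=R0.T@(tip-p0);at=R0.T@a;at[0]=0;at/=np.linalg.norm(at)
    from scipy.optimize import brentq
    def pose(p):
        k=by*np.cos(p)+ez*np.sin(p);M=np.stack([bx,np.cross(k,bx),k],1)      # world triad (yk,.,axis)
        sx=-1 if R0[1,0]<0 else 1                                            # tool x vs +y world
        T=np.stack([sx*np.array([1.,0,0]),np.cross(at,sx*np.array([1.,0,0])),at],1)
        R=M@T.T;return B(X,ytip,ztip)-R@tt,R
    p=brentq(lambda p:pose(p)[0][2]-pitch_tcpz,-.3,.9);return (*pose(p),p)
E
python3 - <<'E'
from h import *
from workcell import *
np.set_printoptions(precision=3,suppress=True)
s=read_state();R0=s['tool_rot'];p0=s['eef_pos']
a=np.array([-.271,.025,.9625]);a/=np.linalg.norm(a);tip=np.array([478.6,-300.7,115.])
print('tip tool',R0.T@(tip-p0),'a tool',R0.T@a)
t,R,p=place(53.5,R0,p0,tip,a,-35,-120)
print(t,R,np.degrees(p),'box coords',(t-box0)@bx,(t-box0)@by,'gamma',np.degrees(np.arccos(-R[2,2])))
np.savez('pl.npz',t=t,R=R)
for h in (0,50,100,200,250,300):print(h,inverse_kinematics(t+[0,0,h],R))
for x,z in ((400,400),(430,400),(450,420),(450,370)):print(x,z,inverse_kinematics([x,-290,z],holdR(np.deg2rad(5),1)),inverse_kinematics([x,-290,z],holdR(np.deg2rad(-20),1)))
E
```

```text
tip tool [ -1.239 189.601  72.573] a tool [ 0.006 -0.912 -0.409]
[491.421  97.26   53.5  ] [[-0.245  0.96   0.132]
 [ 0.969  0.243  0.034]
 [ 0.     0.137 -0.991]] 16.318670846112393 box coords -33.76147825811554 77.7352547657134 gamma 7.849132035497975
0 [-0.667  0.638  0.464  2.182 -0.862  0.349  2.328]
50 [-0.777  0.564  0.613  2.164 -0.744  0.468  2.221]
100 [-0.871  0.486  0.731  2.133 -0.615  0.578  2.107]
200 [-1.012  0.32   0.871  2.031 -0.358  0.792  1.875]
250 [-1.055  0.237  0.889  1.963 -0.244  0.903  1.766]
300 [-1.085  0.165  0.889  1.884 -0.156  1.02   1.68 ]
400 400 [-0.333  0.178  1.027  1.772 -0.216  1.212  2.252] [-0.192  0.501  0.975  1.513 -0.185  1.611  2.297]
430 400 [-0.297  0.247  1.005  1.719 -0.275  1.227  2.273] [-0.168  0.552  0.957  1.441 -0.22   1.643  2.29 ]
450 420 [-0.285  0.277  1.     1.645 -0.295  1.283  2.265] [-0.149  0.575  0.953  1.354 -0.236  1.709  2.284]
450 370 [-0.258  0.314  0.975  1.735 -0.335  1.173  2.307] [-0.152  0.603  0.935  1.441 -0.255  1.604  2.286]
```

```bash
python3 - <<'E'
from h import *
from workcell import *
np.set_printoptions(precision=3,suppress=True)
d=np.load('pl.npz');t,R=d['t'],d['R']
movep([420,-290,400],holdR(np.deg2rad(5),1))
print(read_state()['time'])
movep(t+[0,0,250],R)
s=read_state();print(s['time'],s['eef_pos'],s['finger_gap'],s['ft_force'])
movel(t+[0,0,90],max_speed=200)
s=read_state();print(s['time'],s['eef_pos'],s['finger_gap'],s['ft_force'],s['qpos'])
for n in ('scene','top','wrist'):
    c=camera(n);pickle.dump(c,open(n+'5.pkl','wb'))
    cv2.imwrite(f'pics/{n}5.png',c['image'])
E
```

```text
8.575
10.075 [491.752  96.221 303.703] 18.60979167070447 [-0.218  0.444 -1.051]
11.025 [491.975  96.934 144.259] 18.658501781066292 [-0.138  0.279 -0.925] [-0.879  0.514  0.75   2.14  -0.679  0.57   2.167]
```

View pics/scene5.png

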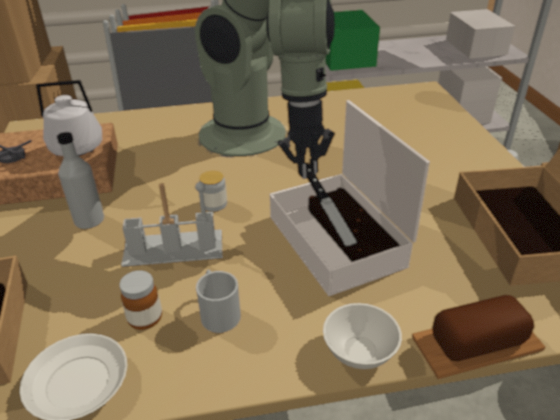

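View pics/top5.png

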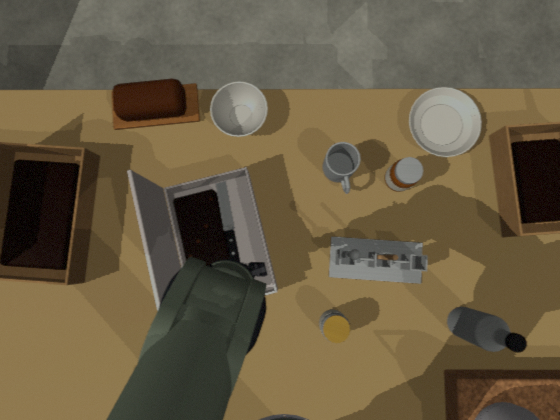

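View pics/wrist5.png

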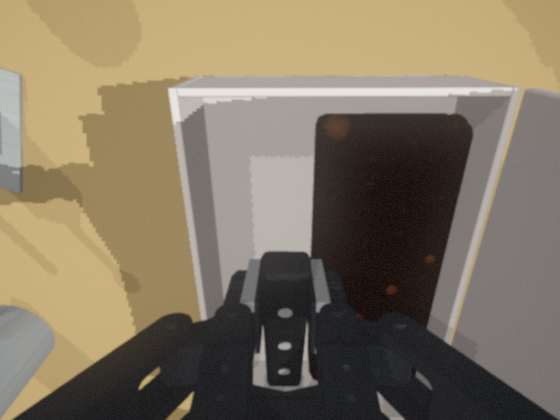

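Scene view: knife over the lane, handle at (318,185), blade end at (350,243). Wrist view: handle gripped centrally at (285,300), cake edge at column 315. I'll check the knife's pose before lowering it.

```bash
python3 - <<'E'
from h import *
from workcell import *
np.set_printoptions(precision=3,suppress=True)
M=np.stack([bx,by,ez])
for n in ('scene','top'):
    c=pickle.load(open(n+'5.pkl','rb'));W=cloud(c);X=(W-box0)@M.T
    k=(X[...,2]>80)&(abs(X[...,0]+35)<35)&(X[...,1]>-150)&(X[...,1]<60)
    P=X[k];
    # keep bright blade or dark handle; fit
    for _ in range(4):
        m=P.mean(0);w,V=np.linalg.eigh(np.cov((P-m).T));d=P-m;P=P[(abs(d@V[:,0])<8)&(abs(d@V[:,1])<16)]
    a=V[:,2]*np.sign(V[1,2]);t=(P-m)@a
    print(n,len(P),m,a,np.sqrt(w),'tip',m+a*np.percentile(t,.5),'pitch',np.degrees(np.arcsin(a[2])),'normal',V[:,0])
    q=P[P[:,1]<-20]
    if len(q)>10:
        m=q.mean(0);w,V=np.linalg.eigh(np.cov((q-m).T));a=V[:,2]*np.sign(V[1,2]);print('  blade',len(q),m,a,'pitch',np.degrees(np.arcsin(a[2])),V[:,0])
s=read_state();print((s['eef_pos']-box0)@M.T)
q=np.load('pl.npz');print('expected tip',-35,-120,7.5+s['eef_pos'][2]-53.5)
# box cake check in wrist
c=pickle.load(open('wrist5.pkl','rb'));X=(cloud(c)-box0)@M.T
for v in (130,170,210):
    for u in (177,195,230,300,310,316,322,330): print(v,u,X[v,u],end=' ')
    print()
E
```

```text
scene 182 [-32.635   2.89  266.251] [0.032 0.27  0.962] [  4.54    7.728 168.451] tip [-37.632 -39.868 113.672] pitch 74.24393271556174 normal [ 0.997 -0.08  -0.01 ]
  blade 95 [-37.088 -38.041 124.909] [0.094 0.949 0.301] pitch 17.526492244240064 [-0.022 -0.3    0.954]
top 119 [-35.01  -34.904 128.205] [0.034 0.403 0.914] [ 4.5    8.774 35.739] tip [-35.66  -42.673 110.586] pitch 66.13137155225195 normal [ 0.996  0.064 -0.065]
  blade 109 [-35.134 -37.813 123.537] [-0.036  0.952  0.305] pitch 17.78275041658884 [ 0.041 -0.304  0.952]
[-33.63   77.245 144.342]
expected tip -35 -120 98.34214534836082
130 177 [-99.079 128.104  69.657] 130 195 [-96.737 120.374  37.767] 130 230 [-78.32  111.975   3.106] 130 300 [-23.486 112.202   4.005] 130 310 [-15.622 112.034   3.308] 130 316 [-12.969 117.528  25.97 ] 130 322 [-10.701 122.114  44.888] 130 330 [ -6.004 123.237  49.517] 
170 177 [-126.257   76.765   -2.432] 170 195 [-96.941  95.588  49.124] 170 230 [-80.558  78.974   3.603] 170 300 [-22.806  78.864   3.277] 170 310 [-14.711  79.637   5.392] 170 316 [-12.915  91.598  38.159] 170 322 [-9.481 94.432 45.921] 170 330 [-4.28  95.395 48.557] 
210 177 [-130.566   40.309    0.119] 210 195 [-96.896  71.068  61.42 ] 210 230 [-83.147  42.045   3.566] 210 300 [-22.113  42.2     3.859] 210 310 [-13.403  42.21    3.877] 210 316 [-12.223  62.372  44.066] 210 322 [-8.31  64.61  48.525] 210 330 [-2.605 64.989 49.28 ]
```

```bash
python3 - <<'E'
from h import *
np.set_printoptions(precision=3,suppress=True)
M=np.stack([bx,by,ez])
for n in ('scene','top'):
    c=pickle.load(open(n+'5.pkl','rb'));W=cloud(c);X=(W-box0)@M.T
    k=(X[...,2]>80)&(X[...,2]<142)&(abs(X[...,0]+35)<25)&(X[...,1]>-150)&(X[...,1]<-15)
    P=X[k]
    m=P.mean(0);w,V=np.linalg.eigh(np.cov((P-m).T));a=V[:,2]*np.sign(V[1,2]);t=(P-m)@a
    print(n,len(P),m,a,np.sqrt(w),'tip',m+a*np.percentile(t,.5),'pitch',np.degrees(np.arcsin(a[2])),'normal',V[:,0])
E
```

```text
scene 528 [-36.768 -70.557 114.872] [0.014 0.956 0.292] [ 1.844  7.25  33.294] tip [ -37.521 -123.102   98.835] pitch 16.971262461664637 normal [ 0.004 -0.292  0.956]
top 495 [-35.118 -67.556 114.658] [0.012 0.957 0.288] [ 1.397  7.011 32.349] tip [ -35.774 -122.003   98.258] pitch 16.76094773546777 normal [ 0.017 -0.289  0.957]
```

```bash
python3 - <<'E'
from h import *
from workcell import *
np.set_printoptions(precision=3,suppress=True)
d=np.load('pl.npz');t,R=d['t'],d['R'];t=t-1.5*bx;t[2]=54.
# offset of tracking seen: actual ~0.8 above target
print(movel(t+[0,0,15],max_speed=120,guard=8)); s=read_state();print(s['time'],s['eef_pos'],s['ft_force'])
print(movel(t,max_speed=30,guard=5))
s=read_state();print(s['time'],s['eef_pos'],t,s['finger_gap'],s['ft_force'])
for n in ('scene','wrist'):
    c=camera(n);pickle.dump(c,open(n+'6.pkl','wb'))
    cv2.imwrite(f'pics/{n}6.png',c['image'] if n=='wrist' else cv2.resize(c['image'][100:300,240:440],None,fx=3,fy=3))
E
```

```text
False
11.95 [492.091  95.734  69.474] [ 0.143  0.05  -1.181]
False
12.6 [491.818  95.689  53.986] [491.789  95.805  54.   ] 18.804776884562866 [-0.744  0.296 -0.12 ]
```

View pics/scene6.png

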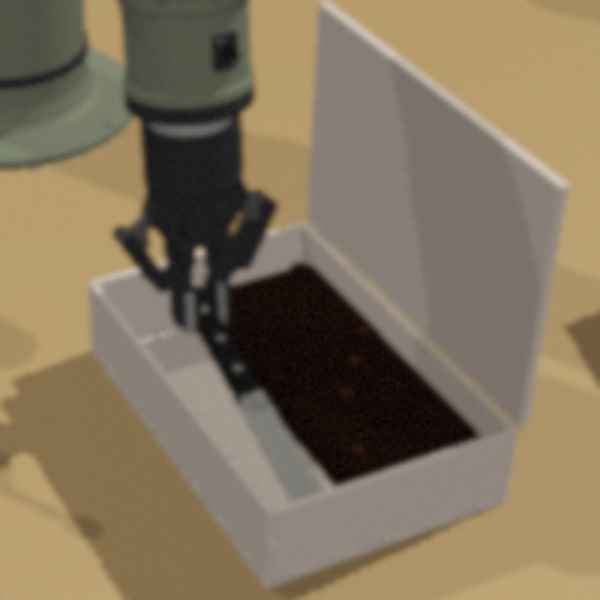

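View pics/wrist6.png

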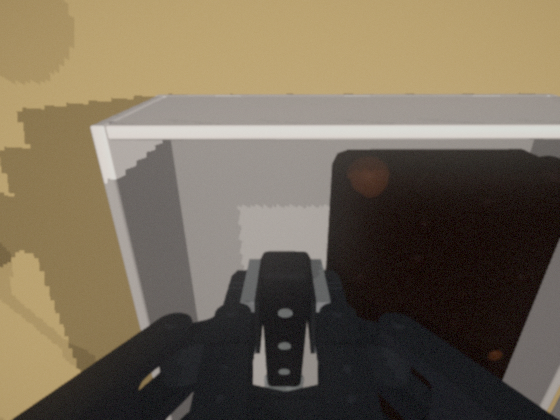

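Scene crop: blade end on the lane floor at (310,490), handle in the fingers at (205,310). Wrist view: the fingers end just above cake level. I'll release here, with the blade tip supported.

```bash
python3 - <<'E'
from h import *
from workcell import *
np.set_printoptions(precision=3,suppress=True)
open_gripper()
s=read_state();print(s['time'],s['eef_pos'],s['finger_gap'],s['ft_force'])
movel(s['eef_pos']+np.array([0,0,230]),max_speed=250)
s=read_state();print(s['time'],s['eef_pos'],s['finger_gap'],s['ft_force'])
M=np.stack([bx,by,ez])
for n in ('scene','wrist','top'):
    c=camera(n);pickle.dump(c,open(n+'7.pkl','wb'))
    cv2.imwrite(f'pics/{n}7.png',c['image'] if n!='scene' else cv2.resize(c['image'][100:300,240:440],None,fx=3,fy=3))
E
```

```text
13.3583 [491.781  95.81   53.991] 85.26767022150928 [ 0.101 -0.481  0.808]
14.425 [491.218  95.863 282.955] 85.6683500320058 [-0.611 -0.636  0.21 ]
```

View pics/scene7.png

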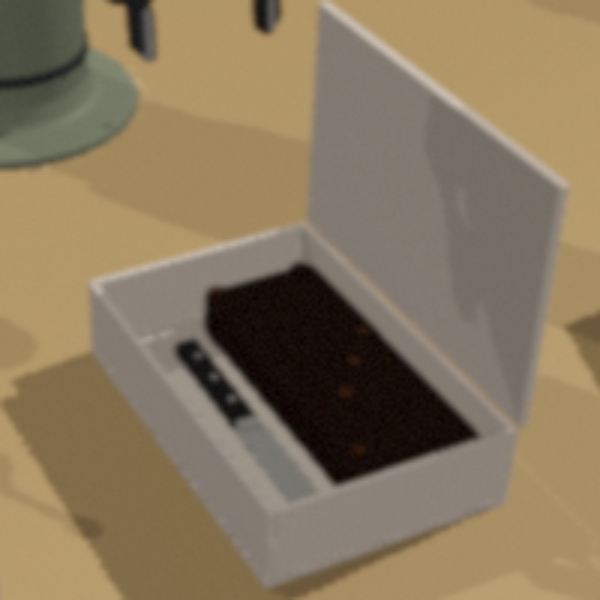

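View pics/wrist7.png

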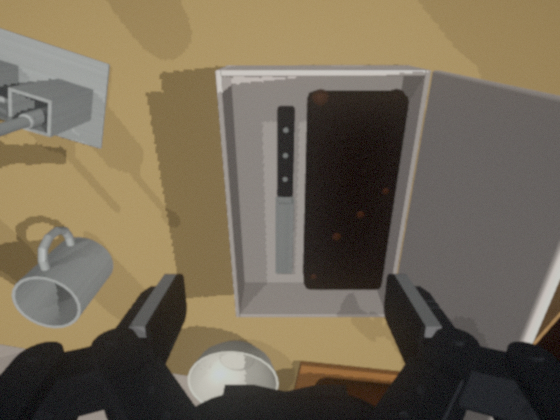

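View pics/top7.png

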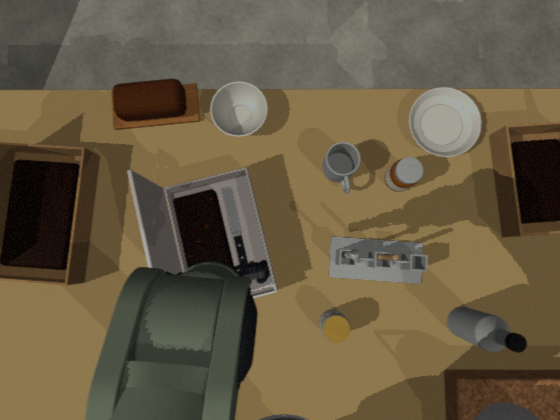

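The knife lies flat in the lane. In the wrist view the handle is at (285,150) and the blade at (285,235), between the wall and the cake at column 305. The cake, mug, jar and holder are untouched. Next: close the gripper, go over behind the lid, and swing it shut.

```bash
cat >> h.py <<'E'
def lidR(s): 
    tz=-ez;tx=s*by;return np.stack([tx,np.cross(tz,tx),tz],1)
def lidp(th,r=165,w=12,y=0,gap=0):
    return B(100-r*np.cos(th)+(8+gap)*np.sin(th)+w,y,70.5+r*np.sin(th)+(8+gap)*np.cos(th))
E
python3 - <<'E'
from h import *
from workcell import *
np.set_printoptions(precision=3,suppress=True)
M=np.stack([bx,by,ez])
for n in ('wrist','scene'):
    c=pickle.load(open(n+'7.pkl','rb'));X=(cloud(c)-box0)@M.T
    k=(X[...,2]>8)&(X[...,2]<35)&(X[...,0]>-80)&(X[...,0]<-18)&(abs(X[...,1])<135);P=X[k];print(n,'knife-ish',len(P),P.min(0),P.max(0),np.median(P,0))
    k=(X[...,2]>100)&(X[...,2]<290)&(X[...,0]>90)&(X[...,0]<125)&(abs(X[...,1])<140);P=X[k]
    for z in (110,180,250):
        q=P[abs(P[:,2]-z)<10]; print(z,len(q),np.median(q,0) if len(q) else '')
for s in (1,-1):
    q=[inverse_kinematics(p,lidR(s)) for p in [B(150,0,420),B(160,0,236)]+[lidp(np.deg2rad(t)) for t in range(90,-1,-15)]]
    print(s,[x is not None for x in q]);print(q[0],q[2],q[-1])
E
```

```text
wrist knife-ish 2878 [ -50.852 -119.026    8.089] [-26.349 110.333  20.543] [-37.963   7.21   16.552]
110 1741 [ 97.603  60.549 110.317]
180 3075 [ 96.902  72.314 180.375]
250 5661 [ 96.227  75.182 249.617]
scene knife-ish 639 [-60.888 -94.507   8.005] [-19.123 130.276  23.559] [-38.949  -3.314  15.687]
110 537 [ 99.594 -15.766 109.613]
180 592 [ 98.74  -17.244 180.315]
250 672 [ 97.999 -20.015 250.012]
1 [True, True, True, True, True, True, True, True, True]
[-0.052  0.452 -0.864  1.357  0.34   1.484  2.495] [-0.111  0.533 -0.658  1.662  0.362  1.071  2.511] [ 0.308  0.809 -0.868  1.806  0.776  0.907  2.471]
-1 [True, True, True, True, True, True, True, True, True]
[-1.333  0.704  1.396  1.425 -0.691  1.57   0.258] [-1.282  0.865  1.293  1.722 -0.877  1.262  0.473] [-0.908  0.989  1.06   1.87  -1.064  0.986  0.898]
```

```bash
python3 - <<'E'
from h import *
from workcell import *
np.set_printoptions(precision=3,suppress=True)
clamp()
s=read_state();movel(s['eef_pos']+np.array([0,0,140]),max_speed=250)
movep(B(170,0,420),lidR(-1))
s=read_state();print(s['time'],s['eef_pos'],s['qpos'])
movel(B(165,0,236),max_speed=200)
s=read_state();print(s['time'],s['eef_pos'],s['finger_gap'],s['ft_force'],s['qpos'])
print(movel(lidp(np.deg2rad(90),gap=-1)+[0,0,0],max_speed=80,guard=6))
s=read_state();print(s['time'],(s['eef_pos']-box0)@np.stack([bx,by,ez]).T,s['ft_force'])
c=camera('scene');cv2.imwrite('pics/scene8.png',c['image'])
E
```

```text
17.4417 [516.941 313.008 419.935] [-1.35   0.7    1.372  1.411 -0.683  1.567  0.214]
18.5083 [518.483 309.001 237.102] -0.05035613572281021 [-0.032 -0.154  0.069] [-1.327  0.838  1.235  1.69  -0.837  1.241  0.354]
False
19.2333 [119.184  -0.052 235.469] [ 0.126  0.616 -0.517]
```

View pics/scene8.png

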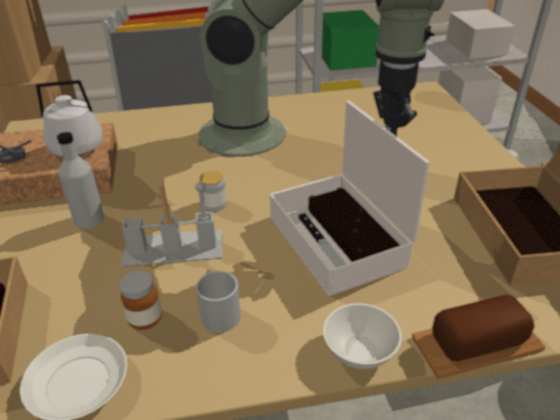

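The gripper is behind the lid's middle at (393,110), touching its outer face, and the lid is still upright. Now I'll follow the arc.

```bash
python3 - <<'E'
from h import *
from workcell import *
np.set_printoptions(precision=2,suppress=True)
for th in range(80,9,-10):
    g=movel(lidp(np.deg2rad(th)),max_speed=100,guard=20)
    s=read_state();print(th,g,round(s['time'],2),(s['eef_pos']-box0)@np.stack([bx,by,ez]).T,s['ft_force'])
    if g: break
c=camera('scene');cv2.imwrite('pics/scene9.png',c['image'])
E
```

```text
80 False 19.71 [ 90.99  -0.04 234.43] [ 0.16  0.28 -0.87]
70 False 20.15 [ 62.91   0.01 228.28] [0.48 0.21 0.29]
60 False 20.59 [ 36.25   0.03 217.36] [-0.69  0.39 -1.19]
50 False 21.03 [ 12.02   0.02 202.06] [0.52 0.01 0.44]
40 False 21.48 [ -9.42   0.04 182.68] [-0.1  -0.48 -0.17]
30 False 21.92 [-27.15   0.13 159.81] [0.43 0.41 0.6 ]
20 False 22.36 [-40.73   0.27 134.04] [ 0.38 -1.06  1.03]
10 False 22.8 [-49.38   0.29 106.58] [0.37 0.09 0.52]
```

View pics/scene9.png

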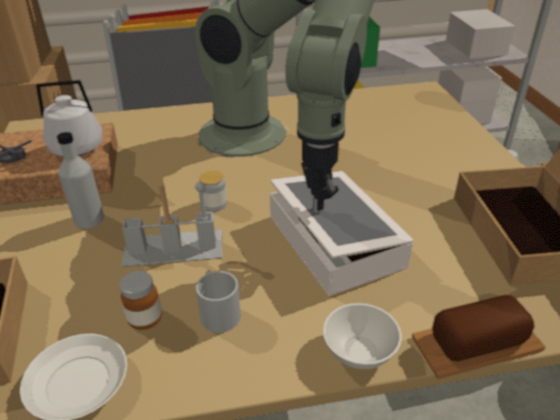

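The lid is about 10° from shut, with the fingers on it at (318,205). I'll press it down to contact.

```bash
python3 - <<'E'
from h import *
from workcell import *
np.set_printoptions(precision=2,suppress=True)
M=np.stack([bx,by,ez])
g=movel(lidp(np.deg2rad(2)),max_speed=60,guard=12)
s=read_state();print(g,round(s['time'],2),(s['eef_pos']-box0)@M.T,s['ft_force'])
if not g:
    g=movel(lidp(0)-[0,0,4.],max_speed=12,guard=9)
    s=read_state();print(g,round(s['time'],2),(s['eef_pos']-box0)@M.T,s['ft_force'])
movel(s['eef_pos']+np.array([0,0,150]),max_speed=200)
wait(.5)
s=read_state();print(round(s['time'],2),s['ft_force'])
for n in ('scene','wrist','top'):
    c=camera(n);pickle.dump(c,open(n+'10.pkl','wb'));cv2.imwrite(f'pics/{n}10.png',c['image'])
    X=(cloud(c)-box0)@M.T
    for a in (-90,-50,0,50,90):
        k=(abs(X[...,0]-a)<6)&(abs(X[...,1])<140)&(X[...,2]>30)&(X[...,2]<115);print(n,a,k.sum(),np.median(X[k][:,2]) if k.any() else '')
E
```

```text
False 23.38 [-52.78   0.14  84.08] [-0.46  0.58  0.32]
True 23.94 [-52.87  -0.15  78.52] [-1.95  0.26  9.92]
25.34 [-1.43  0.48 -0.16]
scene -90 430 78.70339442614545
scene -50 427 79.50841240688783
scene 0 418 79.34981568271684
scene 50 394 79.46519067008512
scene 90 378 78.83232206180685
wrist -90 3790 77.55021904301438
wrist -50 4367 78.27935150843507
wrist 0 5048 78.31538938905382
wrist 50 6084 78.30930443381371
wrist 90 4666 77.52793570785838
top -90 477 77.39961598274101
top -50 296 77.97994265389707
top 0 206 77.86071964307814
top 50 100 77.68550970272969
top 90 15 77.21638923551325
```

View pics/scene10.png

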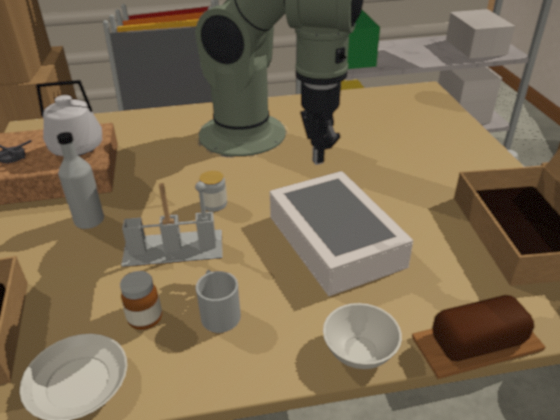

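View pics/top10.png

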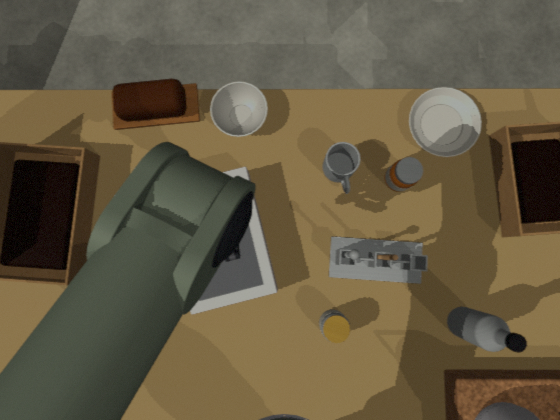

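The lid is shut and level: its outer face reads 77.4 to 79.5 mm across the box, against 78.5 mm nominal. The holder at (380,260) still has the spoon and stirrer, and the mug and jar are upright. Handing in.

```bash
python3 -c "
from workcell import *
print(finish_job(), read_state()['time'])"
```

```text
the job is handed in; nothing more can be done
the job is handed in; nothing more can be done
```

The palette knife is in the cake box, lying flat in the lane beside the cake, and the lid is fully shut. I handed the job in at about 25.5 s on the robot's clock.

**What I did:** I gripped the knife near the top of its handle and pulled it out along its own lean. I lowered it into the lane until the blade's end touched the floor, released it, and swung the lid shut from behind.

**The release:** The open fingers are wider than the lane, so I let go with the fingertips just above the cake. The handle therefore swung down about 50 mm (about 28 mm at the knife's middle), with the blade's end already resting on the floor. I could not lower it further without the opening fingers touching the cake.

**Last checks:**
- **Knife:** before the lid was closed, it lay flat between the wall and the cake. It measured about -51 to -26 mm across the box and no more than about 21 mm high.
- **Lid:** its top read 77 to 79.5 mm everywhere, against 78.5 mm when shut. It stopped at 78.5 mm with about 10 N of contact.
- **Holder and bystanders:** the holder is in its place with the spoon and stirrer, and the mug and jar are standing. The robot is about 150 mm clear of everything.

No check failed. The cameras disagreed with each other by about 2 mm, and the measured knife tip was about 1.5 mm below my prediction, which I corrected while lowering it.

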